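# Swing the lamp clear and hold the dust cover open

## Task

The dust cover of the turntable no longer stays up by itself. First swing the little lamp by the red knob on its head until no part of the head is over the turntable, then lift the cover by its black front tab and keep holding it open at 40 degrees from shut, so that I can reach in for the yellow adapter. Finish while still holding the tab with the cover steady at that angle, the lamp still clear and everything else left where it is.

Things in the scene. Friction and masses are not known exactly. Their poses are not given: they have to be found in the camera images.
- deck: Turntable, fixed: wooden plinth 320 (x) x 360 (y) x 80 mm high with feet. Origin under its centre on the work surface; x points from its front to its back (hinge side), y to the side where the lamp stands. Smoky clear dust cover 290 x 350 x 45 mm, rim 86, top 131 mm high when shut; its hinge line runs along y, 135 mm behind the origin and 86 mm high.
- cover_tab (a point): Black lifting tab, level with the lower rim of the cover's front, a flat bar 56 long (x), 34 wide (y), 14 mm thick; outer 50 mm free of the plinth. The point is its centre, 318 mm in front of the hinge line and 7 mm above it when shut. Fixed to the cover, turns with it; y stays parallel to the hinge. Pinch it across its width from above: it may pivot between the pads as the cover rises.
- dust_cover (a joint): Opening angle of the dust cover in rad: 0 shut, grows as its front rises (40 degrees = 0.698); stop at 1.3. Cover with tab weighs 0.4 to 0.9 kg, the hinge has next to no friction, and the cover falls shut from any angle when let go.
- lamp: Small lamp beside the deck's left side, fixed: black disc foot 100 mm across, 16 mm high, with a thin upright post; origin under the foot.
- lamp_pivot (a point): Vertical turning axis of the lamp arm on top of the post, 185 mm above the work surface.
- lamp_arm (a joint): Angle of the lamp arm in rad, growing clockwise seen from above. The lamp stands square to the deck within 0.1 rad: at 0 the arm points across the deck (deck -y), at 1.57 to the front (deck -x) alongside the deck. Range -0.6 to 2.4. A stiff joint, about 0.3 N m of friction: it stays where it is left.
- lamp_knob (a point): Red upright knob on the lamp head, a cylinder 22 mm across, 45 mm tall; the point is on its axis, 15 mm below its top, 225 mm above the work surface, 200 mm from the arm's turning axis. The head below is a white disc 70 mm across, 172 to 195 mm high, centred on the knob; it is clear of the deck when its centre is 215 mm or more along the deck's y from the deck's origin.
- adapter: Yellow 45 adapter, a ring 38 mm across, 8 mm high, lying loose on the platter under the cover. Leave it.
- cup: Stainless steel drinking cup, 76 mm across the rim, 100 mm high, standing on the coaster. Leave it.
- coaster: Round bamboo coaster, 100 mm across, 8 mm thick. Leave it.
- brush: Black record brush, 35 x 110 x 34 mm. Leave it.
- clamp: Aluminium record weight, 72 mm across, 45 mm high. Leave it.

How it is judged:
By the outcome, as a careful person would: the job done as asked, in the order asked, and still so for the second after the job is handed in, while the arm keeps its last pose, push and grip.
It also fails if it takes over 56 s, if anything falls off the work surface, if the arm or the gripper's body presses on something with over 40 N, if the wrist force passes 120 N, or if a joint passes its speed limit or range.

## Robot

A 6-joint arm with a two-finger parallel gripper is mounted at the origin on the work surface. World frame = base frame: x ahead of the robot, y to its left, z up, the work surface at z = 0. Lengths are in m, angles in degrees, forces in N, time in s.
With the tool pointing down it reaches from about 0.25 to 0.725 m from the base axis. Payload 9.7 kg.
Tool frame: the origin (TCP) lies between the finger pads, 19 mm behind the fingertips; this is the grasp point; z points along the fingers, y is the line along which they close (so a half turn about z gives the same grasp; the last joint's range is limited). The gripper opens to 85 mm and grips with 20 to 120 N. Pads are 22 mm wide; open, the fingers measure 114 mm over their backs; the gripper's body (76 mm by 85 mm) begins 54 mm behind the grasp point. The pads swing forward as they close: fully open they stand 13 mm farther back than shut.
Start: joints at [66.979, 4.979, 10.078, 95.1, 0, 90], TCP at [0.215, 0.506, 0.25] pointing down, gripper open.
Joint ranges: [-179.16, 179.16], [-48.56, 103.87], [-65.8, 70.77], [-126.05, 130.52], [-82.76, 87.17], [-180, 180]. Speed limits (degrees/s): [127.2, 127.2, 147.25, 180, 180, 180].

## Interface

Orientations are given as [roll, pitch, yaw] about the fixed x, y, z axes, in that order (R = Rz(yaw) Ry(pitch) Rx(roll)).
In Python, from workcell import bot gives the robot as it stands. The module is installed in compiled form; this text tells all that it offers.
- The arm moves only by the shell command python3 -m crank 'ROWS' [OPENING] [FORCE]. ROWS is JSON, a list that holds one entry, the list of rows, each a list of 6 numbers: the shift along the world's x, y, z as a fraction of full scale, then the turn, a rotation vector about the world's x, y, z as a fraction of full scale. In form: [[[x, y, z, wx, wy, wz], ...]]. A call has 1 to 20 rows; each row shifts and turns the commanded pose from where the row before left it; what a row does not reach is not made up. Full scale, the value 1, is 20 mm for a shift and 0.12 rad for a turn. A row lasts 1/12 s, in which the tool goes at most 41.7 mm and 7.16 degrees, less where a joint would pass 70% of its speed; a pose out of reach is approached as far as the arm can. A call with a number of a shift or a turn outside -1 to 1 is refused whole. A call with a gripper value outside its range is refused whole. OPENING is the opening, from 0 (shut) to 1 (fully open), set as the call begins (- or left out, the last holds). The fingers move at their own pace and stop on an object; FORCE is the grip in N (left out, the last holds). Time passes only in rows, so rows that do not move let the fingers close. It gives the time, the measured TCP pose, the force, the opening and the grip force at its end, in the units of the state.
- bot.get_obs(): the state, without advancing time (a new reading comes with each control period).
- bot.camera(name): name is "scene" or "top" or "wrist"; returns the picture (400x640x3 uint8, red, green, blue); there is no depth.
- bot.camera_model(name): a dict with "vertical_fov" (degrees; the focal length in pixels is half the picture's height over the tangent of half this angle, whatever the lens; pixels are square), "cx", "cy" (the principal point, pixels), "R" (3x3) and "t" (3): a world point X has camera coordinates R X + t. Camera axes: x right, y down, z forward; pixel columns grow to the right and rows downward; lengths in m; the calibration is good to about 2 mm. A picture is of the moment at which its call begins: read the wrist's pose just before it. camera_model takes no time and is no camera call; for the wrist camera it gives the pose at the moment of the call.
- bot.job_done(): hands the job in; it is judged then, once.
The state is a dict: "time": time; "q": joint angles; "qd": joint speeds; "joint_efforts": joint torques, N m; "ee_pos": TCP position; "tcp_rot": TCP orientation; "wrist_force": force on the tool from outside, world axes, zero at the start; "torque": the same for the moment, N m; "opening": finger opening in m; "grasp_force": force on a finger pad.
Only numpy, scipy, OpenCV 4.12 (cv2) and the standard library are available. Lean on these libraries where they do the work, as an engineer would, in place of code of your own. Each camera call takes 0.05 s, during which the arm holds its last target. There are 200 camera calls.

## Working session

There is one attempt and no reset: what is moved stays moved. The work goes in short steps, Python scripts to look and compute and a shell command to move; the robot and the scene stay as the last step left them, time stands still between calls to the robot, and variables do not carry over. Pictures are saved under pics/ and viewed, at most 10 in all, crops included, and the job is handed in when it is done.

```bash
mkdir -p pics; python3 - <<'E'
from workcell import bot
import cv2
for n in("scene","top"):
    im=bot.camera(n); cv2.imwrite(f"pics/{n}0.png",im[:,:,::-1])
    m=bot.camera_model(n); print(n,m)
o=bot.get_obs(); print(o)
E
```

```text
scene {'vertical_fov': 57.74408920146524, 'cx': 321.38618962147143, 'cy': 196.2298986958023, 'R': array([[-0.87730116,  0.47993551, -0.00214228],
       [ 0.32281308,  0.58677339, -0.74262285],
       [-0.35515404, -0.65219544, -0.66970644]]), 't': array([ 0.56198854, -0.04444607,  1.15228069])}
top {'vertical_fov': 51.918915723783165, 'cx': 319.56451396141273, 'cy': 197.85232802161298, 'R': array([[ 0.00633432, -0.99986329, -0.01527374],
       [-0.99118076, -0.00425606, -0.13244846],
       [ 0.13236535,  0.01597801, -0.99107221]]), 't': array([-0.04370637,  0.61078575,  1.33787025])}
{'time': 0.1, 'q': array([6.69798046e+01, 5.00901962e+00, 1.00389647e+01, 9.50976344e+01,
       1.54926820e-03, 8.99994829e+01]), 'qd': array([-0.00598684, -0.12586532,  0.08636353,  0.01194866, -0.08239022,
        0.01111311]), 'joint_efforts': array([ 5.25282248e-04, -5.21560764e+01,  4.65653801e+01,  1.61053747e-02,
        2.83198216e-05,  1.35605183e-05]), 'ee_pos': array([0.2150082 , 0.50605001, 0.2493434 ]), 'tcp_rot': array([-1.79932311e+02, -1.54987800e-03,  1.56980320e+02]), 'wrist_force': array([0.36540043, 0.09244268, 0.81119426]), 'torque': array([-0.02573462,  0.0430563 ,  0.0294189 ]), 'grasp_force': 0.0, 'opening': 0.0851543983029682}
```

View pics/scene0.png

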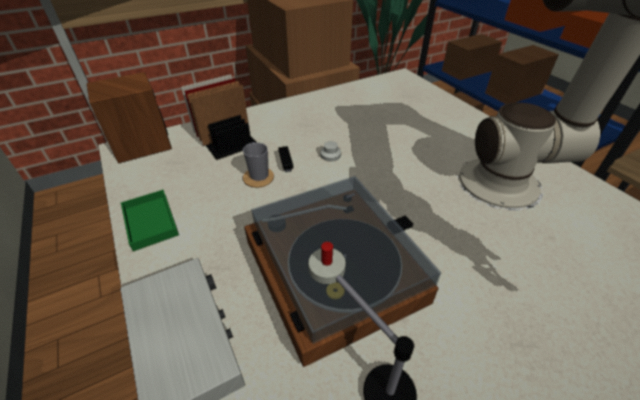

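View pics/top0.png

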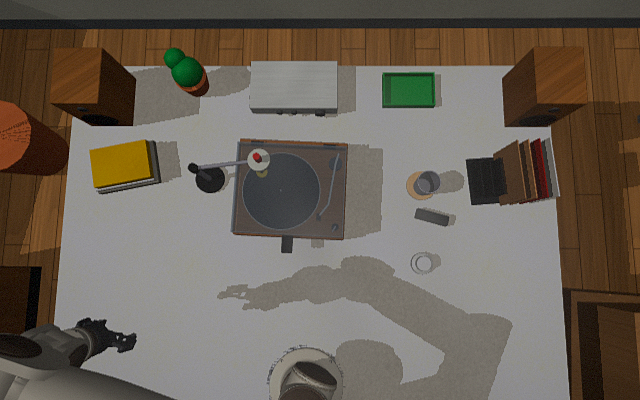

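The scene view shows the red knob at about (327,252), the tab at (402,222) and the lamp pivot at (403,345). In the top view they are at (257,157), (287,243) and (193,168), with the deck upright and its front towards the robot. The lamp head is over the deck.

```bash
cat > h.py <<'E'
import numpy as np, cv2
from workcell import bot
def ray(m,u,v):
    f=200/np.tan(np.radians(m['vertical_fov']/2)); R=np.array(m['R']); 
    d=R.T@np.array([(u-m['cx'])/f,(v-m['cy'])/f,1]); return -R.T@np.array(m['t']), d/np.linalg.norm(d)
def tri(*rs):
    A=sum(np.eye(3)-np.outer(d,d) for c,d in rs); b=sum((np.eye(3)-np.outer(d,d))@c for c,d in rs)
    X=np.linalg.solve(A,b); return X,[round(1e3*np.linalg.norm(np.cross(X-c,d)),1) for c,d in rs]
def plane(r,z): c,d=r; return c+d*(z-c[2])/d[2]
def proj(m,X):
    f=200/np.tan(np.radians(m['vertical_fov']/2)); p=np.array(m['R'])@X+m['t']; return [m['cx']+f*p[0]/p[2],m['cy']+f*p[1]/p[2]]
def blob(mask,win):
    x0,y0,x1,y1=win; k=np.zeros(mask.shape,np.uint8); k[y0:y1,x0:x1]=mask[y0:y1,x0:x1]
    n,l,s,c=cv2.connectedComponentsWithStats(k); i=1+np.argmax(s[1:,4]); return c[i],s[i],l==i
def red(im): h=im.astype(int); return ((h[...,0]>110)&(h[...,1]<70)&(h[...,2]<70)).astype(np.uint8)
def dark(im,t=45): return (im.max(2)<t).astype(np.uint8)
E
python3 - <<'E'
from h import *
S=cv2.imread("pics/scene0.png")[:,:,::-1];T=cv2.imread("pics/top0.png")[:,:,::-1]
ms,mt=bot.camera_model("scene"),bot.camera_model("top")
for n,f,ws,wt in(("knob",red,(310,230,345,270),(245,145,272,170)),("tab",dark,(385,208,420,240),(275,232,300,256)),("pivot",dark,(385,330,420,360),(183,158,201,175))):
    a,sa,_=blob(f(S),ws);b,sb,_=blob(f(T),wt); X,e=tri(ray(ms,*a),ray(mt,*b)); print(n,a,sa,b,sb,X.round(4),e)
def crop(im,w,k): return cv2.resize(im[w[1]:w[3],w[0]:w[2]],None,fx=k,fy=k,interpolation=cv2.INTER_CUBIC)
a=crop(T,(170,130,370,260),4); b=crop(S,(240,170,460,400),2.5)
cv2.imwrite("pics/ct.png",a[:,:,::-1]);cv2.imwrite("pics/cs.png",b[:,:,::-1])
E
```

```text
knob [327.02816901 246.3943662 ] [322 243  11   8  71] [255.6875  155.71875] [253 153   7   6  32] [0.7071 0.1432 0.2402] [np.float64(0.2), np.float64(0.2)]
tab [403.8630137  222.28767123] [396 216  17  14 146] [282.33333333 251.33333333] [282 251   2   2   3] [0.4386 0.0693 0.0984] [np.float64(8.7), np.float64(8.7)]
pivot [403.12893983 348.23782235] [395 337  18  23 349] [193.60465116 168.51162791] [188 164  12  11  86] [0.6804 0.3402 0.1861] [np.float64(0.8), np.float64(0.8)]
```

View pics/ct.png

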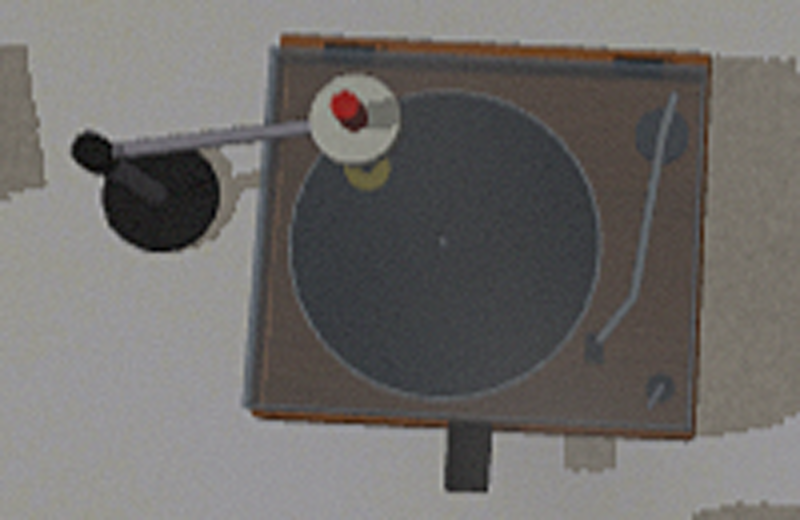

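View pics/cs.png

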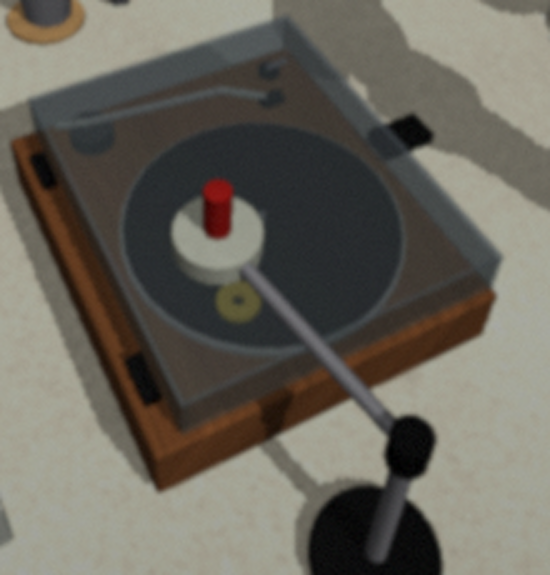

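The top crop gives the tab outline: corners near (446,424), (491,424), (489,492) and (444,490), and the plinth front corners at (250,412) and (692,438). The scene crop gives the tab's outer corners at (412,115) and (433,133). The knob measures 0.199 m from the pivot, which matches the text.

```bash
python3 - <<'E'
from h import *
ms,mt=bot.camera_model("scene"),bot.camera_model("top")
t=lambda x,y:ray(mt,170+x/4,130+y/4); s=lambda x,y:ray(ms,240+x/2.5,170+y/2.5)
print("tab outer L",tri(t(444,490),s(433,133)),"R",tri(t(489,492),s(412,115)))
for z in(.086,.1):print("tab top plane",z,[plane(t(*p),z).round(4) for p in((446,424),(491,424),(489,492),(444,490))])
print("plinth .08",[plane(t(*p),.08).round(4) for p in((250,414),(692,438),(710,55),(281,36))])
print("adapter-side cover top .131",[plane(t(*p),.131).round(4) for p in((248,408),(693,432),(708,68),(274,48))])
T=cv2.imread("pics/top0.png")[:,:,::-1];S=cv2.imread("pics/scene0.png")[:,:,::-1]
# knob full: scene centre of whole red vs top
for im,w,m in((T,(245,145,272,170),mt),(S,(310,230,345,270),ms)):
    h=im.astype(int);k=((h[...,0]>60)&(h[...,0]>2.2*h[...,1])).astype(np.uint8);c,st,_=blob(k,w);print(c,st,plane(ray(m,*c),.2175).round(4))
print("foot .016",plane(t(160,200),.016))
E
```

```text
tab outer L (array([0.42876694, 0.07888153, 0.10054975]), [np.float64(0.4), np.float64(0.4)]) R (array([0.42686807, 0.04438007, 0.09414854]), [np.float64(0.4), np.float64(0.4)])
tab top plane 0.086 [array([0.4809, 0.0801, 0.086 ]), array([0.4811, 0.044 , 0.086 ]), array([0.4271, 0.0448, 0.086 ]), array([0.4285, 0.0807, 0.086 ])]
tab top plane 0.1 [array([0.4804, 0.0786, 0.1   ]), array([0.4806, 0.0429, 0.1   ]), array([0.4271, 0.0437, 0.1   ]), array([0.4285, 0.0792, 0.1   ])]
plinth .08 [array([0.4883, 0.2395, 0.08  ]), array([ 0.4711, -0.1172,  0.08  ]), array([ 0.7869, -0.1325,  0.08  ]), array([0.8023, 0.2244, 0.08  ])]
adapter-side cover top .131 [array([0.4907, 0.2296, 0.131 ]), array([ 0.4741, -0.1159,  0.131 ]), array([ 0.7625, -0.1282,  0.131 ]), array([0.7781, 0.2187, 0.131 ])]
[255.84210526 156.10526316] [253 153   7   7  38] [0.7115 0.1466 0.2175]
[326.7281106  252.32718894] [321 242  12  23 217] [0.7048 0.1388 0.2175]
foot .016 [0.67474557 0.33822742 0.016     ]
```

```bash
python3 -m crank '[[[0.3,-0.5,0.5,0,0,-0.8],[0.6,-1,0.3,0,0,-1],[0.6,-1,0.3,0,0,-1]]]' 0.8; python3 -c "
from workcell import bot;o=bot.get_obs();print(o['q'].round(1),o['tcp_rot'].round(1))"
```

```text
time: 0.35
ee_pos: [0.245, 0.4558, 0.2716]
tcp_rot: [-179.9, 0.0, 137.5]
wrist_force: [0.0, -0.3, -0.5]
opening: 0.0681
grasp_force: 0.0
[ 61.7   1.1   8.5  97.4   0.  104.3] [-179.9    0.   137.5]
```

```bash
python3 -m crank '[[[0.95,-0.65,0,0,0,1],[0.95,-0.65,0,0,0,1],[0.95,-0.65,0,0,0,1],[0.95,-0.65,0,0,0,1],[0.95,-0.65,0,0,0,1],[0.95,-0.65,0,0,0,1],[0.95,-0.65,0,0,0,1],[0.95,-0.65,0,0,0,1],[0.95,-0.65,0,0,0,1],[0.95,-0.65,0,0,0,1],[0.95,-0.65,0,0,0,1],[0.95,-0.65,0,0,0,1],[0.95,-0.65,0,0,0,1],[0.95,-0.65,0,0,0,1],[0.95,-0.65,0,0,0,1],[0.95,-0.65,0,0,0,1],[0.95,-0.65,0,0,0,1],[0.95,-0.65,0,0,0,1],[0.95,-0.65,0,0,0,1],[0,0,0,0,0,1]]]' 0.8; python3 - <<'E'
from h import *
o=bot.get_obs();print(o['q'].round(1),o['ee_pos'],o['tcp_rot'].round(1))
m=bot.camera_model("wrist");im=bot.camera("wrist");cv2.imwrite("pics/w1.png",im[:,:,::-1])
h=im.astype(int);k=((h[...,0]>60)&(h[...,0]>2.2*h[...,1])).astype(np.uint8)
c,s,_=blob(k,(0,0,640,400));print(c,s,[plane(ray(m,*c),z).round(4) for z in(.2175,.24)])
print(proj(m,np.array([.708,.1425,.24])))
E
```

```text
time: 2.02
ee_pos: [0.6085, 0.2068, 0.2703]
tcp_rot: [179.9, -0.1, -84.6]
wrist_force: [-0.1, -0.1, -0.6]
opening: 0.0685
grasp_force: 0.0
[ 18.8  19.2  29.1  99.9  -0.  -76.6] [0.60851747 0.20683264 0.27026459] [ 1.799e+02 -1.000e-01 -8.460e+01]
[151.07113729 113.7227005 ] [ 115   96   76   38 2207] [array([0.7108, 0.1452, 0.2175]), array([0.6986, 0.1437, 0.24  ])]
[np.float64(131.8462197937224), np.float64(109.40443904043943)]
```

View pics/w1.png

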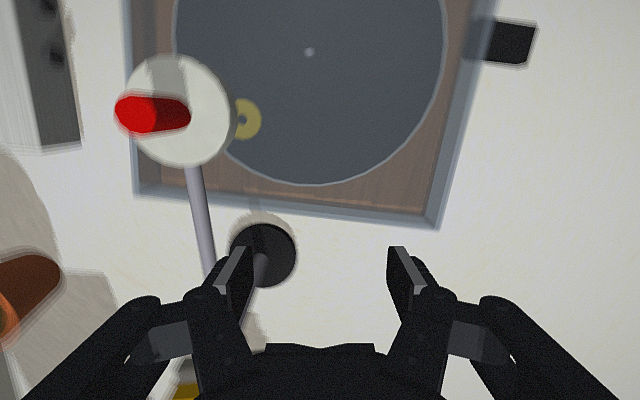

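The wrist view shows the red knob's top at about (134,114), near the predicted (132,109), so the knob axis is confirmed at about (0.7075, 0.143).

```bash
python3 -m crank '[[[1,-0.63,0,0,0,0.38],[1,-0.63,0,0,0,0],[1,-0.63,0,0,0,0],[1,-0.63,0,0,0,0],[0.95,-0.63,0,0,0,0],[0,0,0,0,0,0],[0,0,0,0,0,0],[0,0,0,0,0,0]]]'; python3 - <<'E'
from h import *
o=bot.get_obs();print(o['q'].round(1),o['ee_pos'],o['tcp_rot'].round(1))
m=bot.camera_model("wrist");im=bot.camera("wrist");cv2.imwrite("pics/w2.png",im[:,:,::-1])
h=im.astype(int);k=((h[...,0]>60)&(h[...,0]>2.2*h[...,1])).astype(np.uint8)
c,s,_=blob(k,(0,0,640,400));print(c,s);p=[proj(m,np.array([.7075,.143,z])) for z in(.195,.24)];print(p)
E
```

```text
time: 2.73
ee_pos: [0.7046, 0.1467, 0.2717]
tcp_rot: [180.0, 0.0, -82.2]
wrist_force: [-0.4, -0.3, 0.0]
opening: 0.0682
grasp_force: 0.0
[ 11.8  33.   48.  105.1   0.  -86. ] [0.7046474  0.14668167 0.27173363] [180.    0.  -82.2]
[316.94564546 225.86843731] [ 299  198   37   55 1619]
[[np.float64(315.88548339741556), np.float64(210.4361447883446)], [np.float64(315.0312577723604), np.float64(236.3817082029875)]]
```

View pics/w2.png

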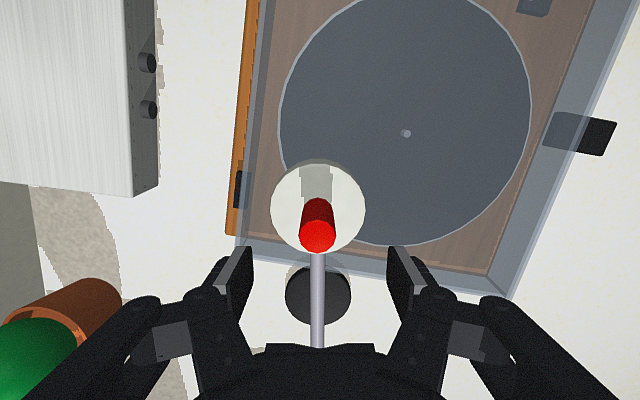

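The wrist view shows the knob top at (317,236), which matches the estimate to about 1 mm and sits between the fingers. I'll lower and grip.

```bash
python3 -m crank '[[[0.1,-0.17,-0.6,0,0,0],[0,0,-0.6,0,0,0],[0,0,-0.6,0,0,0],[0,0,-0.4,0,0,0],[0,0,0,0,0,0],[0,0,0,0,0,0]]]'; python3 -m crank '[[[0,0,0,0,0,0],[0,0,0,0,0,0],[0,0,0,0,0,0],[0,0,0,0,0,0],[0,0,0,0,0,0],[0,0,0,0,0,0],[0,0,0,0,0,0],[0,0,0,0,0,0],[0,0,0,0,0,0],[0,0,0,0,0,0]]]' 0 30; python3 -c "
from workcell import bot;o=bot.get_obs();print(o['q'].round(1),o['torque'].round(2))
import numpy as np
P=np.array([.6804,.3402]);e=o['ee_pos'][:2];r=np.linalg.norm(e-P);a0=np.degrees(np.arctan2(*(e-P)[::-1]));print(r,a0)
d=6.5;Q=[P+.2*np.array([np.cos(np.radians(a0-d*i)),np.sin(np.radians(a0-d*i))]) for i in range(17)]
print((np.diff(np.array(Q),axis=0)/.02).round(2).tolist())"
```

```text
time: 3.28
ee_pos: [0.7064, 0.1433, 0.2285]
tcp_rot: [180.0, 0.0, -82.1]
wrist_force: [0.3, -0.2, 0.2]
opening: 0.0686
grasp_force: 0.0
time: 4.12
ee_pos: [0.7072, 0.1428, 0.2286]
tcp_rot: [-179.9, 0.0, -82.2]
wrist_force: [0.5, -0.4, 5.3]
opening: 0.021
grasp_force: 29.5
[ 11.4  30.7  39.9  99.1   0.  -86.4] [ 0.05  0.06 -0.01]
0.19918763928980351 -82.25973900122806
[[-1.13, -0.09], [-1.13, 0.04], [-1.12, 0.17], [-1.1, 0.29], [-1.05, 0.42], [-1.0, 0.53], [-0.93, 0.64], [-0.86, 0.74], [-0.77, 0.84], [-0.67, 0.92], [-0.56, 0.99], [-0.44, 1.04], [-0.32, 1.09], [-0.2, 1.12], [-0.07, 1.13], [0.06, 1.13]]
```

```bash
python3 -m crank '[[[-0.43,-0.04,0,0,0,-0.36],[-0.43,-0.04,0,0,0,-0.36],[-0.87,0,0,0,0,-0.73],[-0.87,0.07,0,0,0,-0.73],[-0.86,0.15,0,0,0,-0.73],[-0.84,0.22,0,0,0,-0.73],[-0.82,0.3,0,0,0,-0.73],[-0.79,0.37,0,0,0,-0.73],[-0.76,0.43,0,0,0,-0.73],[-0.72,0.5,0,0,0,-0.73]]]'; python3 -c "
from workcell import bot;o=bot.get_obs();print(o['q'].round(1),o['torque'].round(2))"
```

```text
time: 4.95
ee_pos: [0.5592, 0.1826, 0.2286]
tcp_rot: [-179.9, 0.1, -127.5]
wrist_force: [7.2, 6.1, 2.2]
opening: 0.0213
grasp_force: 29.4
[ 18.1   9.8  13.   93.1   0.  -34.4] [ 1.18 -1.21  0.02]
```

```bash
python3 -m crank '[[[-0.67,0.56,0,0,0,-0.73],[-0.62,0.61,0,0,0,-0.73],[-0.56,0.67,0,0,0,-0.73],[-0.5,0.71,0,0,0,-0.73],[-0.44,0.75,0,0,0,-0.73],[-0.37,0.79,0,0,0,-0.73],[-0.3,0.82,0,0,0,-0.73],[-0.23,0.84,0,0,0,-0.73],[-0.15,0.86,0,0,0,-0.73],[-0.08,0.87,0,0,0,-0.73],[0,0.87,0,0,0,-0.73],[0.03,0.43,0,0,0,-0.36],[0,0,0,0,0,0],[0,0,0,0,0,0],[0,0,0,0,0,0]]]'; python3 -m crank '[[[0,0,0,0,0,0],[0,0,0,0,0,0],[0,0,0,0,0,0],[0,0,0,0,0,0],[0,0,0,0,0,0],[0,0,0,0,0,0]]]' 0.75; python3 -c "
from workcell import bot;o=bot.get_obs();print(o['q'].round(1),o['torque'].round(2))"
```

```text
time: 6.2
ee_pos: [0.4825, 0.3581, 0.2286]
tcp_rot: [179.9, 0.2, 175.1]
wrist_force: [6.4, 1.5, 4.5]
opening: 0.0211
grasp_force: 29.9
time: 6.7
ee_pos: [0.4814, 0.3575, 0.2278]
tcp_rot: [-180.0, -0.0, 175.1]
wrist_force: [-0.1, 0.7, -0.1]
opening: 0.0638
grasp_force: 0.0
[36.6 11.5 14.9 93.4  0.  41.5] [-0.   -0.03 -0.  ]
```

```bash
python3 -m crank '[[[0,0,0.9,0,0,0],[0,0,1,0,0,0],[0,0,1,0,0,0.31],[-0.1,-1,0,0,0,0],[-0.1,-1,0,0,0,0],[-0.1,-1,0,0,0,0],[-0.1,-1,0,0,0,0],[-0.1,-1,0,0,0,0],[-0.1,-1,0,0,0,0],[-0.1,-1,0,0,0,0],[-0.1,-1,0,0,0,0],[-0.1,-1,0,0,0,0],[-0.1,-1,-0.8,0,0,0],[-0.1,-1,-0.8,0,0,0],[-0.1,-1,-0.8,0,0,0],[-0.1,-1,-0.8,0,0,0],[-0.1,-1,-0.8,0,0,0],[-0.1,-0.8,-0.5,0,0,0]]]'; python3 -m crank '[[[0,0,0,0,0,0],[0,0,0,0,0,0],[0,0,0,0,0,0]]]'; python3 - <<'E'
from h import *
o=bot.get_obs();print(o['q'].round(1),o['ee_pos'],o['tcp_rot'].round(1))
m=bot.camera_model("wrist");im=bot.camera("wrist");cv2.imwrite("pics/w3.png",im[:,:,::-1])
for x in(.4275,.4835):
  for y in(-.017,.017):print(np.round(proj(m,np.array([x,.0615+y,.1])),1))
T=bot.camera("top");cv2.imwrite("pics/top1.png",T[:,:,::-1]);c,s,_=blob(red(T),(130,100,300,300));print(c,plane(ray(bot.camera_model("top"),*c),.235))
E
```

```text
time: 8.2
ee_pos: [0.4508, 0.0603, 0.1945]
tcp_rot: [-180.0, -0.1, 177.2]
wrist_force: [0.1, 0.8, 0.7]
opening: 0.0642
grasp_force: 0.0
time: 8.45
ee_pos: [0.4518, 0.062, 0.1967]
tcp_rot: [180.0, 0.1, 177.2]
wrist_force: [-0.1, -0.4, 0.5]
opening: 0.0638
grasp_force: 0.0
[ 7.8 -8.7 -9.1 89.5  0.  10.6] [0.45175655 0.06197295 0.19668365] [1.800e+02 1.000e-01 1.772e+02]
[293.7 179.6]
[338.3 177.4]
[298.8 246.4]
[340.5 244.5]
[177.81578947 232.68421053] [0.48278239 0.36112998 0.235     ]
```

View pics/w3.png

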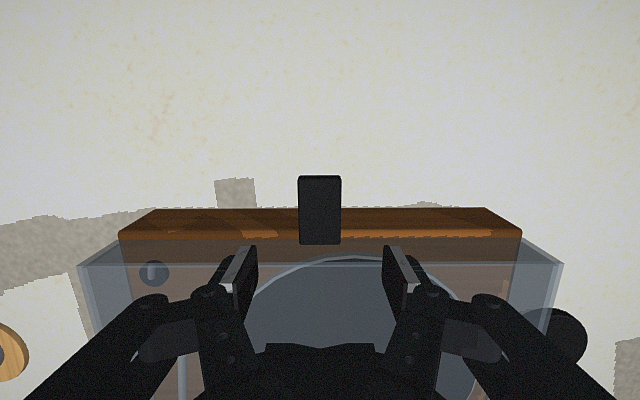

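The wrist view shows the tab at columns 298–341, rows 175–244, which puts its centre at about (0.454, 0.063), midway between the fingers. In the top view the lamp knob is at (178,233), about (0.483, 0.361), so it is clear of the deck. I'll descend and pinch.

```bash
python3 -m crank '[[[0,0.05,-0.9,0,0,0],[0,0,-0.9,0,0,0],[0,0,-0.9,0,0,0],[0,0,-0.9,0,0,0],[0,0,-0.8,0,0,0],[0,0,-0.4,0,0,0],[0,0,-0.38,0,0,0],[0,0,0,0,0,0],[0,0,0,0,0,0],[0,0,0,0,0,0]]]'; python3 -m crank '[[[0,0,0,0,0,0],[0,0,0,0,0,0],[0,0,0,0,0,0],[0,0,0,0,0,0],[0,0,0,0,0,0],[0,0,0,0,0,0],[0,0,0,0,0,0],[0,0,0,0,0,0],[0,0,0,0,0,0],[0,0,0,0,0,0]]]' 0 60;  python3 - <<'E'
import numpy as np
R=np.hypot(.773-.4518,.007)  # grasp point radius about hinge
a0=np.arctan2(.007,.773-.4518);a=a0+np.radians(np.arange(0,41,2.5))
x=-R*np.cos(a);z=R*np.sin(a);print((np.diff(x)/.02).round(2),(np.diff(z)/.02).round(2),x[-1]-x[0],z[-1]-z[0])
E
```

```text
time: 9.38
ee_pos: [0.452, 0.0628, 0.0934]
tcp_rot: [180.0, 0.1, 177.2]
wrist_force: [0.1, -0.5, 0.3]
opening: 0.0639
grasp_force: 0.0
time: 10.22
ee_pos: [0.4518, 0.0617, 0.0933]
tcp_rot: [-179.9, 0.1, 177.2]
wrist_force: [-1.6, -5.6, 5.7]
opening: 0.0329
grasp_force: 60.5
[0.03 0.06 0.09 0.12 0.15 0.18 0.21 0.24 0.27 0.3  0.32 0.35 0.38 0.4
 0.43 0.45] [0.7  0.7  0.69 0.69 0.68 0.68 0.67 0.66 0.65 0.64 0.62 0.61 0.59 0.57
 0.56 0.54] 0.07964603813799004 0.2048256913331493
```

```bash
python3 -m crank '[[[0.01,0,0.35,0,0,0],[0.02,0,0.35,0,0,0],[0.03,0,0.35,0,0,0],[0.03,0,0.35,0,0,0],[0.04,0,0.35,0,0,0],[0.05,0,0.34,0,0,0],[0.06,0,0.34,0,0,0],[0.06,-0.01,0.35,0,0,0],[0.07,0,0.34,0,0,0],[0.08,-0.01,0.34,0,0,0],[0.09,0,0.34,0,0,0],[0.09,-0.01,0.34,0,0,0],[0.1,0,0.34,0,0,0],[0.11,-0.01,0.33,0,0,0],[0.12,0,0.33,0,0,0],[0.12,-0.01,0.33,0,0,0]]]'; python3 -c "
from workcell import bot;o=bot.get_obs();print(o['q'].round(1),o['torque'].round(2))"
```

```text
time: 11.55
ee_pos: [0.4732, 0.0608, 0.2013]
tcp_rot: [-179.9, -0.1, 177.2]
wrist_force: [5.3, -5.2, -7.4]
opening: 0.033
grasp_force: 60.3
[ 7.4 -5.7 -5.9 89.8 -0.1 10.2] [-0.87 -0.36  0.21]
```

```bash
python3 -m crank '[[[0.13,-0.01,0.33,0,0,0],[0.14,0,0.32,0,0,0],[0.15,-0.01,0.32,0,0,0],[0.15,-0.01,0.32,0,0,0],[0.16,0,0.31,0,0,0],[0.16,-0.01,0.31,0,0,0],[0.17,-0.01,0.31,0,0,0],[0.18,-0.01,0.3,0,0,0],[0.19,-0.01,0.3,0,0,0],[0.19,-0.01,0.29,0,0,0],[0.2,-0.01,0.29,0,0,0],[0.2,-0.01,0.28,0,0,0],[0.21,-0.01,0.28,0,0,0],[0.22,-0.01,0.28,0,0,0],[0.22,-0.01,0.27,0,0,0],[0.23,-0.01,0.27,0,0,0],[0,0,0,0,0,0],[0,0,0,0,0,0],[0,0,0,0,0,0],[0,0,0,0,0,0]]]'; python3 - <<'E'
from h import *
o=bot.get_obs();print(o['torque'].round(2));e=o['ee_pos']
print(np.degrees(np.arctan2(e[2]-.086,(.773-e[0])/.9988)-np.arctan2(.007,.3212)),np.hypot(.773-e[0],e[2]-.086))
for n in("scene","top"):cv2.imwrite(f"pics/{n}2.png",bot.camera(n)[:,:,::-1])
a=cv2.imread("pics/scene2.png")[100:400,200:520];cv2.imwrite("pics/s2c.png",cv2.resize(a,None,fx=2,fy=2,interpolation=cv2.INTER_CUBIC))
E
```

```text
time: 13.22
ee_pos: [0.5312, 0.0582, 0.2967]
tcp_rot: [-179.9, -0.1, 177.2]
wrist_force: [3.2, -5.0, -7.1]
opening: 0.0327
grasp_force: 61.8
[-0.86 -0.12  0.08]
39.785960870426024 0.32070728786367086
```

View pics/s2c.png

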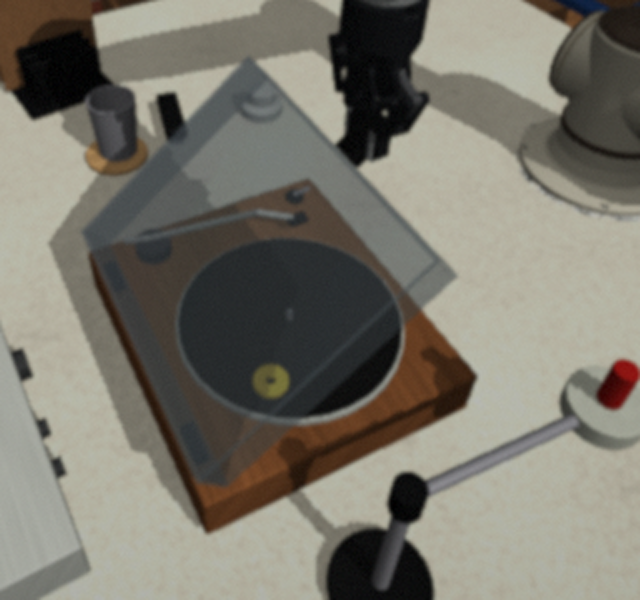

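View pics/top2.png

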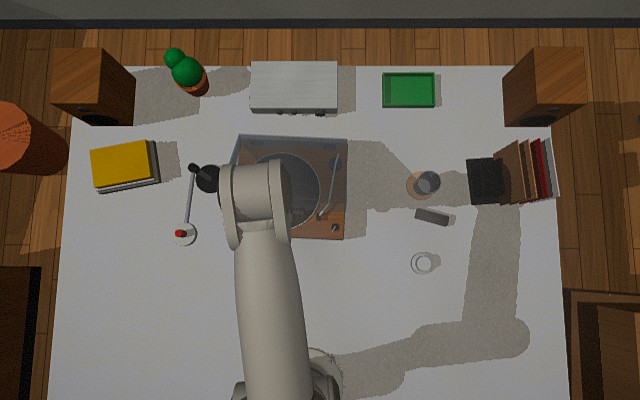

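The scene crop shows the cover raised and held, its corners near (455,275) and (247,60), the lamp clear at the side, and the adapter, cup, clamp and brush undisturbed. I'll check the angle independently from the cover's corners.

```bash
python3 - <<'E'
from h import *
m=bot.camera_model("scene");O=np.array([.637,.0535,0]);X=np.array([.9988,-.048,0]);Y=np.array([.048,.9988,0])
for A in(38,40,42):
  c,s=np.cos(np.radians(A)),np.sin(np.radians(A));out=[]
  for y in(.175,-.175):
    for x,z in((-.29,0),(-.29,.045)):
      W=O+X*(.135+x*c+z*s)+Y*y+np.array([0,0,.086-x*s+z*c]);p=proj(m,W);out.append([round((p[0]-200)*2),round((p[1]-100)*2)])
  print(A,out)
o=bot.get_obs();print(o['ee_pos'],o['qd'].round(2))
E
```

```text
38 [[461, 278], [443, 260], [273, 77], [252, 57]]
40 [[457, 274], [437, 258], [268, 73], [246, 53]]
42 [[453, 271], [430, 255], [263, 69], [240, 50]]
[0.53121136 0.05815795 0.29670302] [-0.   -0.05 -0.04  0.09  0.06  0.01]
```

```bash
python3 -c "
from workcell import bot;print(bot.job_done())"
```

```text
the job is handed in; nothing more can be done
None
```

The job is handed in at about 13 s: I swung the lamp head clear (about 296 mm from the deck's origin along its y, where 215 is needed), and the arm is holding the cover by its tab, steady at about 40° (39.8° from the arm's position, about 40° in the scene picture), with the other items apparently undisturbed.

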